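# Sort fresh-cut blocks: offcuts through the scrap flap, long ones onto the stack

## Task

Sort the blocks on the bench. Post every short offcut into the scrap box: hold its spring flap open while the offcut passes in and let the flap swing fully shut again. Lay the three long blocks flat on the glued starter course as a staggered wall, lined up with it: two end to end, each centred over a joint of the starter course, and the third on top centred over the joint between those two; leave the tape roll, tape measure and glue where they are.

Things in the scene. Friction and masses are not known exactly. Their poses are not given: they have to be found in the camera images.
- block1: long block: a square-section wooden block 96 x 40 x 40 mm (about 110 g), square ends. Origin at its centre, x along its length. It starts lying flat on the bench. The three long blocks are interchangeable.
- block2: long block: a square-section wooden block 96 x 40 x 40 mm (about 110 g), square ends. Origin at its centre, x along its length. It starts lying flat on the bench. The three long blocks are interchangeable.
- block3: long block: a square-section wooden block 96 x 40 x 40 mm (about 110 g), square ends. Origin at its centre, x along its length. It starts lying flat on the bench. The three long blocks are interchangeable.
- off1: short offcut: a wooden block of the same wood and section as the long blocks but only 60 x 40 x 40 mm (about 75 g). Origin at its centre, x along its length. It starts lying flat on the bench; two to four offcuts are present, the others are absent.
- off2: short offcut: a wooden block of the same wood and section as the long blocks but only 60 x 40 x 40 mm (about 75 g). Origin at its centre, x along its length. It starts lying flat on the bench; two to four offcuts are present, the others are absent.
- off3: short offcut: a wooden block of the same wood and section as the long blocks but only 60 x 40 x 40 mm (about 75 g). Origin at its centre, x along its length. It starts lying flat on the bench; two to four offcuts are present, the others are absent.
- off4: short offcut: a wooden block of the same wood and section as the long blocks but only 60 x 40 x 40 mm (about 75 g). Origin at its centre, x along its length. It starts lying flat on the bench; two to four offcuts are present, the others are absent.
- bin: scrap box fixed to the bench: 210 (x) x 200 (y) x 275 mm high, plywood sides, clear front and back, closed but for a 150 (x) x 144 mm mouth in the middle of its lid (x -75 to +75 mm, y -72 to +72 mm), shut by a sprung steel flap. Origin at the centre of its underside, z up; walls, floor and lid 8 mm thick.
- mouth (a point): centre of the box's mouth, level with the top of the lid (275 mm above the bench); axes as bin.
- flap_hinge (a point): middle of the flap's hinge line, at the +x edge of the mouth (box frame: x = +75 mm, height 272 mm); the hinge line runs along the box's y. Two small dark hinge barrels on the lid mark it.
- flap (a joint): angle (rad) of the steel flap, 146 x 140 x 5 mm: 0 shut, level with the lid; to 1.4 as it is pushed DOWN into the box, its free edge (-x) sinking. A spring (0.3 N m shut, 0.6 N m wide open) shuts it; an offcut set on it stays on top. An offcut let go against it may be pinched; a finger between offcut and hinge holds the flap clear while the offcut drops.
- stack: baseboard 340 x 90 x 12 mm fixed to the bench, with a starter course of three long blocks glued on it in a row along its x, at x = -104, 0, +104 mm (joints: 8 mm gaps at x = -52 and +52 mm). Origin: centre of the board's underside, z up. Top of the starter course is 52 mm up, so second-course block centres are 72 mm and third-course 112 mm above the bench.
- tape_roll: bystander: roll of blue tape lying flat, 104 mm across, 25 mm high, origin under its centre
- tape_measure: bystander: red tape measure, 70 x 40 x 65 mm high, origin under its centre
- glue: bystander: white bottle of wood glue, 68 mm across, 170 mm high, origin under its centre
Not all that is in view belongs to the job. Leave any blue look-alike of the block3 alone.

How it is judged:
At the end, for the whole second after the job is handed in: Offcuts at rest in the box, centres under 200 mm high, flap under 0.06 rad. A long block at rest over each starter joint and one on top over the middle: centres within 15 mm along, 12 mm across the course, 72 and 112 mm high within 6 mm, in line within 0.14 rad (((x of block1 in the frame of stack between -0.067 and -0.037 m and y of block1 in the frame of stack between -0.012 and 0.012 m and z of block1 in the frame of stack between 0.066 and 0.078 m and angle between the x axis of block1 and the x axis of stack, either way round below 0.14 rad) or (x of block2 in the frame of stack between -0.067 and -0.037 m and y of block2 in the frame of stack between -0.012 and 0.012 m and z of block2 in the frame of stack between 0.066 and 0.078 m and angle between the x axis of block2 and the x axis of stack, either way round below 0.14 rad) or (x of block3 in the frame of stack between -0.067 and -0.037 m and y of block3 in the frame of stack between -0.012 and 0.012 m and z of block3 in the frame of stack between 0.066 and 0.078 m and angle between the x axis of block3 and the x axis of stack, either way round below 0.14 rad)) and ((x of block1 in the frame of stack between 0.037 and 0.067 m and y of block1 in the frame of stack between -0.012 and 0.012 m and z of block1 in the frame of stack between 0.066 and 0.078 m and angle between the x axis of block1 and the x axis of stack, either way round below 0.14 rad) or (x of block2 in the frame of stack between 0.037 and 0.067 m and y of block2 in the frame of stack between -0.012 and 0.012 m and z of block2 in the frame of stack between 0.066 and 0.078 m and angle between the x axis of block2 and the x axis of stack, either way round below 0.14 rad) or (x of block3 in the frame of stack between 0.037 and 0.067 m and y of block3 in the frame of stack between -0.012 and 0.012 m and z of block3 in the frame of stack between 0.066 and 0.078 m and angle between the x axis of block3 and the x axis of stack, either way round below 0.14 rad)) and ((x of block1 in the frame of stack between -0.015 and 0.015 m and y of block1 in the frame of stack between -0.012 and 0.012 m and z of block1 in the frame of stack between 0.106 and 0.118 m and angle between the x axis of block1 and the x axis of stack, either way round below 0.14 rad) or (x of block2 in the frame of stack between -0.015 and 0.015 m and y of block2 in the frame of stack between -0.012 and 0.012 m and z of block2 in the frame of stack between 0.106 and 0.118 m and angle between the x axis of block2 and the x axis of stack, either way round below 0.14 rad) or (x of block3 in the frame of stack between -0.015 and 0.015 m and y of block3 in the frame of stack between -0.012 and 0.012 m and z of block3 in the frame of stack between 0.106 and 0.118 m and angle between the x axis of block3 and the x axis of stack, either way round below 0.14 rad)) and x of off1 in the frame of bin between -0.1 and 0.1 m and y of off1 in the frame of bin between -0.1 and 0.1 m and z of off1 in the frame of bin between 0 and 0.2 m and linear speed of each of off1, off2, off3, off4 below 0.03 m/s and x of off2 in the frame of bin between -0.1 and 0.1 m and y of off2 in the frame of bin between -0.1 and 0.1 m and z of off2 in the frame of bin between 0 and 0.2 m and x of off3 in the frame of bin between -0.1 and 0.1 m and y of off3 in the frame of bin between -0.1 and 0.1 m and z of off3 in the frame of bin between 0 and 0.2 m and x of off4 in the frame of bin between -0.1 and 0.1 m and y of off4 in the frame of bin between -0.1 and 0.1 m and z of off4 in the frame of bin between 0 and 0.2 m and linear speed of each of block1, block2, block3 below 0.02 m/s and value of joint flap below 0.06 rad); the robot touches nothing.
It fails at once if the tape roll is moved more than 40 mm (distance of tape_roll from where it was at the start of the episode above 0.04 m).
It fails at once if the tape measure is moved more than 40 mm (distance of tape_measure from where it was at the start of the episode above 0.04 m).
It fails at once if the glue is moved more than 40 mm (distance of glue from where it was at the start of the episode above 0.04 m).
Of off1, off2, off3, off4 only 2 to 4 are there at a start; the rules pass over those that are not, and their reading is None.
At some moment in a run one of off1, off2, off3, off4 may be knocked a few centimetres aside while the robot is not near it.
Once in a run the grip may slacken for a moment while it holds something.
It also fails if it takes over 210 s, if anything falls off the work surface, if the arm or the gripper's body presses on something with over 40 N, if the wrist force passes 120 N, or if a joint passes its speed limit or range.

## Robot

A 6-joint arm with a two-finger parallel gripper is mounted at the origin on the work surface. World frame = base frame: x ahead of the robot, y to its left, z up, the work surface at z = 0. Lengths are in m, angles in rad, forces in N, time in s.
With the tool pointing down it reaches from about 0.35 to 0.775 m from the base axis. Payload 7.3 kg.
Tool frame: the origin (TCP) lies midway between the tips of the shut fingers; the grasp point (between the pads) lies 19 mm behind it; z points along the fingers, y is the line along which they close (so a half turn about z gives the same grasp; the last joint's range is limited). The gripper opens to 92 mm and grips with 3 to 60 N. Pads are 19 mm wide; open, the fingers measure 130 mm over their backs; the gripper's body (75 mm by 190 mm) begins 47 mm behind the grasp point.
Start: joints at [0.957, 0.342, 1.524, -0, 1.275, -0.146], TCP at [0.237, 0.469, 0.227] pointing down, gripper open.
Joint ranges: [-2.53, 2.53], [-0.77, 2.02], [0.04, 2.7], [-1, 4.14], [0.28, 2.66], [-3.11, 3.11]. Speed limits (rad/s): [2.57, 2.57, 3.14, 3.14, 3.14, 3.14].

## Interface

Orientations are given as [roll, pitch, yaw] about the fixed x, y, z axes, in that order (R = Rz(yaw) Ry(pitch) Rx(roll)).
In Python, from cell import monitor, vision, workorder gives the robot as it stands.
- The arm moves only by the tool move_arm, never from a script. Its argument "rows" is a list of rows, each a list of 5 numbers: the shift along the world's x, y, z in mm, then the turn about the world's z in rad, then the closure, from -1 (fully open) to 1 (shut). A call has 1 to 12 rows; each row shifts and turns the commanded pose from where the row before left it; what a row does not reach is not made up. A row lasts 1/10 s, in which the tool goes at most 50 mm and 8.59 degrees, less where a joint would pass 70% of its speed; a pose out of reach is approached as far as the arm can. A call is refused whole if a number of a shift passes 50 or a number of a turn 0.15, either way. A call with a gripper value outside its range is refused whole. The fingers move at their own pace and stop on an object; "newtons" is the grip in N (left out, the last holds). Time passes only in rows, so rows that do not move let the fingers close. It gives the time, the measured TCP pose, the force, the opening and the grip force at its end, in the units of the state.
- monitor.observe(): the state, without advancing time (a new reading comes with each control period).
- vision.read_camera(name): name is "scene" or "top" or "wrist"; returns the picture (384x512x3 uint8, red, green, blue); there is no depth.
- vision.get_calibration(name): a dict with "K" (3x3 intrinsics, pixels), "T" (4x4, takes a point from camera to world coordinates); the wrist camera has in their place "mount" (4x4, takes a point from camera to tool coordinates, whose origin is the TCP and whose axes are the flange's). Camera axes: x right, y up, looking along -z (the intrinsics and any distortion apply to the point x, -y, -z); pixel columns grow to the right and rows downward; lengths in m; the calibration is good to about 2 mm. A picture is of the moment at which its call begins: read the wrist's pose just before it. get_calibration takes no time and is no camera call.
- workorder.hand_in(): hands the job in; it is judged then, once.
The state is a dict: "time": time; "qpos": joint angles; "qvel": joint speeds; "joint_efforts": joint torques, N m; "tool_pos": TCP position; "tool_rot": TCP orientation; "contact_force": force on the tool from outside, world axes, zero at the start; "torque": the same for the moment, N m; "opening": finger opening in m; "grip_force": force on a finger pad.
Only numpy, scipy, OpenCV 4.12 (cv2) and the standard library are available. Lean on these libraries where they do the work, as an engineer would, in place of code of your own. Each camera call takes 0.05 s, during which the arm holds its last target. There are 200 camera calls.

## Working session

There is one attempt and no reset: what is moved stays moved. The work goes in short steps, Python scripts to look and compute and a tool call to move; the robot and the scene stay as the last step left them, time stands still between calls to the robot, and variables do not carry over. Pictures are saved under pics/ and viewed, at most 14 in all, crops included, and the job is handed in when it is done.

Besides the shell and the picture viewer there is one more tool, called after ">>>" as name(argument=value, ...), one argument or row to a line, values as JSON. move_arm: Moves the arm, as the interface text tells. Its arguments: {"type":"object","properties":{"rows":{"type":"array","items":{"type":"array","items":{"type":"number"}}},"newtons":{"type":"number"}},"required":["rows"]}

```bash
mkdir -p pics; ls
cat > h.py <<'E'
import numpy as np, cv2
from cell import monitor, vision, workorder
def snap(n,f):
    im=vision.read_camera(n); cv2.imwrite('pics/'+f,im[:,:,::-1]); return im
def ray(cal,u,v,z,T=None):
    K=np.array(cal['K']);T=np.array(cal['T']) if T is None else T
    d=np.linalg.inv(K)@[u,v,1]; d=T[:3,:3]@[d[0],-d[1],-d[2]]; o=T[:3,3]
    return o+d*(z-o[2])/d[2]
def proj(cal,P,T=None):
    K=np.array(cal['K']);T=np.array(cal['T']) if T is None else T
    p=T[:3,:3].T@(np.array(P)-T[:3,3]); q=K@[p[0],-p[1],-p[2]]; return q[:2]/q[2]
E
python3 - <<'E'
from h import *
for n in('top','scene'):
    c=vision.get_calibration(n);print(n,c)
    im=snap(n,n+'0.png'); cv2.imwrite(f'pics/{n}0b.png',cv2.resize(im[:,:,::-1],(800,600),interpolation=cv2.INTER_CUBIC))
print(vision.get_calibration('wrist'));print(monitor.observe())
E
```

```text
pics
top {'K': array([[418.54457205,   0.        , 254.74294056],
       [  0.        , 418.54457205, 195.54159204],
       [  0.        ,   0.        ,   1.        ]]), 'T': array([[-0.00261065,  0.98832774, -0.15232028,  0.43992008],
       [-0.99999445, -0.0028957 , -0.00164956, -0.01710764],
       [-0.00207138,  0.15231512,  0.98832981,  1.1892107 ],
       [ 0.        ,  0.        ,  0.        ,  1.        ]])}
scene {'K': array([[390.84610528,   0.        , 256.1041077 ],
       [  0.        , 390.84610528, 189.57650986],
       [  0.        ,   0.        ,   1.        ]]), 'T': array([[ 0.25129184, -0.53406205,  0.80723611,  1.43038868],
       [ 0.96780529,  0.12629273, -0.21772244, -0.2176378 ],
       [ 0.01432924,  0.83595925,  0.54860442,  0.76873476],
       [ 0.        ,  0.        ,  0.        ,  1.        ]])}
{'K': array([[342.81535685,   0.        , 257.9031507 ],
       [  0.        , 342.81535685, 192.88007586],
       [  0.        ,   0.        ,   1.        ]]), 'mount': array([[ 7.69995394e-05,  9.61827688e-01,  2.73655792e-01,
         7.28689490e-02],
      
[... 254 characters left out ...]
ime': 0.1, 'qpos': array([ 9.56991987e-01,  3.42594367e-01,  1.52488523e+00,  1.67634981e-05,
        1.27541407e+00, -1.46051653e-01]), 'qvel': array([-1.85402052e-03, -2.79498636e-03, -2.26190362e-03, -1.43968903e-03,
        7.79871886e-07,  1.19673576e-03]), 'joint_efforts': array([ 8.08079312e-04, -4.32002378e+01, -2.44694924e+01,  7.17462623e-02,
        5.26014017e-02, -1.84325148e-05]), 'tool_pos': array([0.23650857, 0.46831717, 0.22615758]), 'tool_rot': array([-3.14030782e+00, -2.05200984e-04,  2.67383494e+00]), 'contact_force': array([-0.52991873, -0.30312206,  0.72289133]), 'torque': array([-0.02373944, -0.002493  ,  0.03016443]), 'grip_force': 0.0, 'opening': 0.09195999315089085}
```

View pics/top0b.png

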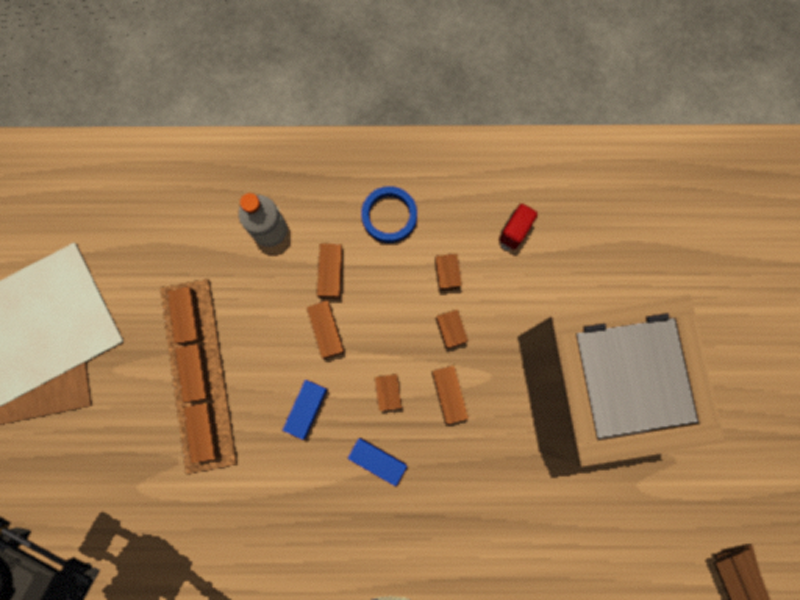

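View pics/scene0b.png

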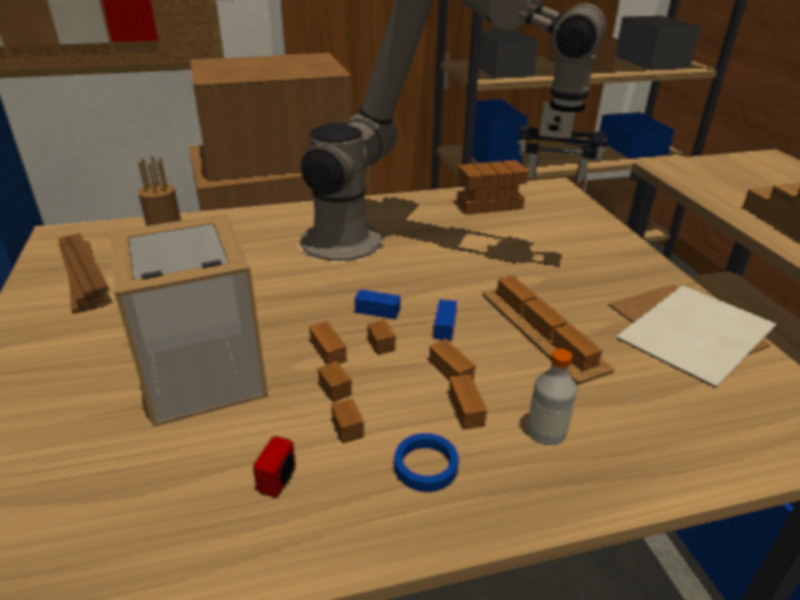

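Run:
```python
from h import *
im=cv2.imread('pics/top0.png')
def crop(c0,c1,r0,r1,s): return cv2.resize(im[r0:r1,c0:c1],None,fx=s,fy=s,interpolation=cv2.INTER_CUBIC)
a=crop(192,304,150,280,4.5);b=crop(98,156,172,308,4.4)
print(a.shape,b.shape)
H=max(a.shape[0],b.shape[0]);pad=lambda x:cv2.copyMakeBorder(x,0,H-x.shape[0],0,0,0)
cv2.imwrite('pics/c1.png',np.hstack([pad(a),pad(b)]))
cv2.imwrite('pics/c2.png',crop(325,470,185,310,4.6))
```

```text
(585, 504, 3) (598, 255, 3)
```

View pics/c1.png

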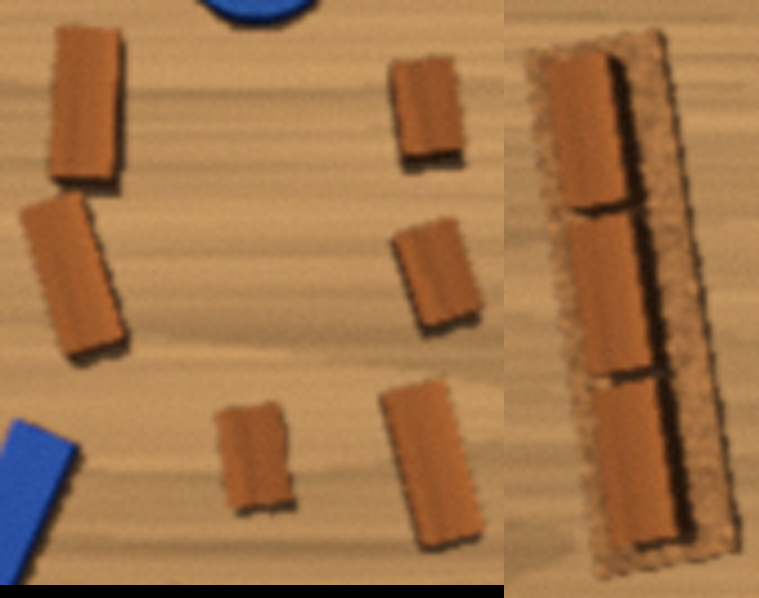

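View pics/c2.png

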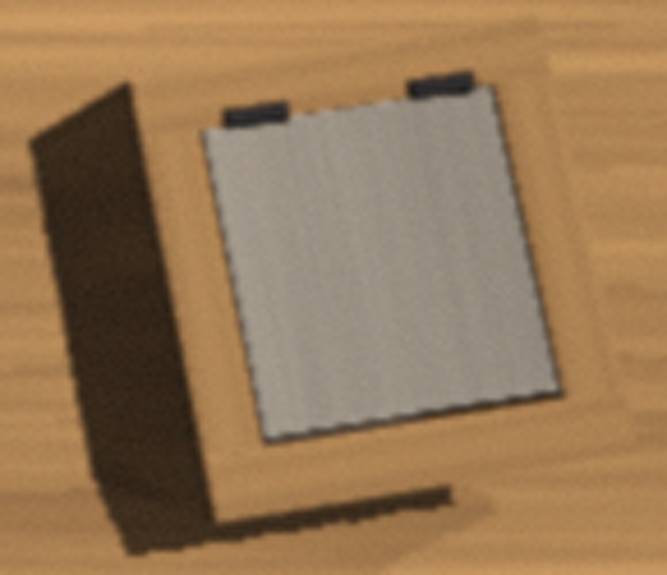

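```bash
cat > m.py <<'E'
from h import *
c=vision.get_calibration('top')
def quad(name,pts,z,s,o):
    P=np.array([ray(c,(x+.5)/s-.5+o[0],(y+.5)/s-.5+o[1],z)[:2] for x,y in pts])
    e=[P[1]-P[0],P[2]-P[1],P[3]-P[2],P[0]-P[3]]
    d=(e[3]-e[1]); print(name,'ctr',P.mean(0).round(4),'edges',[round(float(np.linalg.norm(v))*1e3) for v in e],'longaxis deg',round(np.degrees(np.arctan2(d[1],d[0])),1), np.degrees(np.arctan2(*(e[2]-e[0])[::-1])).round(1))
    return P
E
python3 - <<'E'
from m import *
B=(192,150)
for n,p in dict(L1=[(57,27),(118,30),(114,182),(50,178)],L2=[(20,211),(81,192),(126,340),(69,357)],L3=[(381,396),(443,378),(483,535),(423,548)],
 S1=[(390,62),(452,57),(461,148),(404,156)],S2=[(393,237),(455,219),(482,316),(424,332)],S3=[(216,412),(278,402),(291,501),(234,510)]).items(): quad(n,p,.04,4.5,B)
o=(98-504/4.4,172)
quad('course',[(548,64),(606,51),(678,538),(612,547)],.052,4.4,o)
quad('mid',[(568,218),(630,210),(652,366),(588,376)],.052,4.4,o)
quad('board',[(527,52),(662,30),(740,550),(600,578)],.012,4.4,o)
quad('flap',[(203,130),(492,86),(562,395),(264,440)],.2745,4.6,(325,185))
E
```

```text
L1 ctr [0.6822 0.1088] edges [38, 97, 40, 96] longaxis deg -1.3 86.6
L2 ctr [0.5752 0.114 ] edges [39, 96, 36, 96] longaxis deg 18.4 107.0
L3 ctr [ 0.4595 -0.1044] edges [39, 97, 37, 94] longaxis deg 14.2 104.0
S1 ctr [ 0.6805 -0.1041] edges [39, 58, 36, 60] longaxis deg 6.1 96.2
S2 ctr [ 0.5738 -0.1098] edges [40, 62, 37, 61] longaxis deg 15.9 105.7
S3 ctr [0.4644 0.003 ] edges [38, 60, 35, 60] longaxis deg 9.0 98.8
course ctr [0.498  0.3452] edges [37, 304, 40, 301] longaxis deg 10.6 100.0
mid ctr [0.4999 0.3458] edges [39, 97, 39, 98] longaxis deg 10.2 98.0
board ctr [0.4989 0.3444] edges [88, 336, 88, 339] longaxis deg 10.7 100.1
flap ctr [ 0.4793 -0.3467] edges [141, 148, 142, 147] longaxis deg 8.8 98.4
```

>>> move_arm(
  rows=[
    [31, -32, -6, 0.071, -1],
    [31, -32, -6, 0.071, -1],
    [31, -32, -6, 0.071, -1],
    [31, -32, -6, 0.071, -1],
    [31, -32, -6, 0.071, -1],
    [31, -32, -6, 0.071, -1],
    [31, -32, -6, 0.071, -1],
    [31, -32, -6, 0.071, -1],
    [31, -32, -6, 0.071, -1],
    [31, -32, -6, 0.071, -1],
    [29, -34, -6, 0.071, -1],
    [0, 0, 0, 0, -1],
  ],
  newtons=40,
)

```text
time: 1.3
tool_pos: [0.5781, 0.1102, 0.159]
tool_rot: [-3.14, -0.001, -2.832]
contact_force: [0.6, 0.7, -0.2]
opening: 0.0921
grip_force: 0.0
```

>>> move_arm(
  rows=[
    [-3, 4, -30, 0, -1],
    [0, 0, -40, 0, -1],
    [0, 0, -40, 0, -1],
    [0, 0, -26, 0, -1],
    [0, 0, -13, 0, -1],
    [0, 0, 0, 0, -1],
    [0, 0, 0, 0, 1],
    [0, 0, 0, 0, 1],
    [0, 0, 0, 0, 1],
    [0, 0, 0, 0, 1],
    [0, 0, 0, 0, 1],
    [0, 0, 0, 0, 1],
  ],
)

```text
time: 2.5
tool_pos: [0.5728, 0.1186, 0.012]
tool_rot: [3.142, 0.0, -2.828]
contact_force: [-0.1, 0.1, 0.5]
opening: 0.0483
grip_force: 0.0
```

>>> move_arm(
  rows=[
    [0, 0, 0, 0, 1],
    [0, 0, 0, 0, 1],
    [0, 0, 20, 0, 1],
    [0, 0, 40, 0, 1],
    [0, 0, 40, 0, 1],
    [0, 0, 40, 0, 1],
    [0, 0, 0, 0, 1],
  ],
)

```text
time: 3.2
tool_pos: [0.5757, 0.119, 0.1575]
tool_rot: [-3.139, 0.01, -2.828]
contact_force: [0.0, 0.3, -1.4]
opening: 0.0398
grip_force: 40.0
```

>>> move_arm(
  rows=[
    [-4, 39, 0, -0.021, 1],
    [-4, 39, 0, -0.021, 1],
    [-4, 39, 0, -0.021, 1],
    [-4, 39, 0, -0.021, 1],
    [-4, 39, 0, -0.021, 1],
    [-4, 40, 0, -0.021, 1],
    [0, 0, 0, 0, 1],
    [0, 0, 0, 0, 1],
    [0, 0, 0, 0, 1],
  ],
)

```text
time: 4.1
tool_pos: [0.5486, 0.3525, 0.1509]
tool_rot: [-3.141, -0.002, -2.955]
contact_force: [0.1, -0.0, -0.8]
opening: 0.0396
grip_force: 40.0
```

>>> move_arm(
  rows=[
    [1, 2, -30, 0, 1],
    [0, 0, -30, 0, 1],
    [0, 0, -15, 0, 1],
    [0, 0, -5, 0, 1],
    [0, 0, -3, 0, 1],
    [0, 0, 0, 0, 1],
    [0, 0, 0, 0, 1],
  ],
)

```text
time: 4.8
tool_pos: [0.5505, 0.3556, 0.07]
tool_rot: [3.141, 0.002, -2.955]
contact_force: [-0.0, -0.4, -1.0]
opening: 0.0399
grip_force: 40.0
```

>>> move_arm(
  rows=[
    [0, 0, -3, 0, 1],
    [0, 0, -1, 0, 1],
    [0, 0, 0, 0, 1],
    [0, 0, 0, 0, 1],
  ],
)

```text
time: 5.2
tool_pos: [0.5497, 0.3557, 0.0648]
tool_rot: [3.141, 0.0, -2.954]
contact_force: [0.3, -0.0, -0.6]
opening: 0.0398
grip_force: 40.0
```

>>> move_arm(
  rows=[
    [0, 0, -2, 0, 1],
    [0, 0, 0, 0, 1],
    [0, 0, 0, 0, 0],
    [0, 0, 0, 0, -0.5],
    [0, 0, 0, 0, -1],
    [0, 0, 0, 0, -1],
    [0, 0, 0, 0, -1],
    [0, 0, 30, 0, -1],
    [0, 0, 40, 0, -1],
    [0, 0, 20, 0, -1],
  ],
)

```text
time: 6.2
tool_pos: [0.5508, 0.3562, 0.1561]
tool_rot: [3.14, 0.004, -2.954]
contact_force: [0.5, 0.4, -0.0]
opening: 0.0916
grip_force: 0.0
```

>>> move_arm(
  rows=[
    [15, -35, 0, -0.031, -1],
    [15, -35, 0, -0.031, -1],
    [15, -35, 0, -0.031, -1],
    [16, -35, 0, -0.031, -1],
    [16, -35, 0, -0.031, -1],
    [16, -36, 0, -0.031, -1],
    [16, -36, 0, -0.03, -1],
    [0, 0, 0, 0, -1],
    [0, 0, 0, 0, -1],
    [0, 0, 0, 0, -1],
  ],
)

```text
time: 7.2
tool_pos: [0.6583, 0.1096, 0.1526]
tool_rot: [3.141, -0.001, 3.114]
contact_force: [0.1, -0.2, -0.0]
opening: 0.0919
grip_force: 0.0
```

Run:
```python
from h import *
c=vision.get_calibration('top')
im=snap('top','t1.png')
# glue base / cap
for (u,v),z in (((250,203),.17),((272,250),0.0)): print(ray(c,u*.64,v*.64,z))
P=[(.682,.109),(.575,.114)]
cv2.imwrite('pics/t1b.png',cv2.resize(im[120:330,70:350,::-1],None,fx=2.8,fy=2.8,interpolation=cv2.INTER_CUBIC))
print(monitor.observe()['tool_pos'])
```

```text
[0.76542544 0.22348722 0.17      ]
[0.72868507 0.21966819 0.        ]
[0.65822778 0.10993581 0.15272074]
```

View pics/t1b.png

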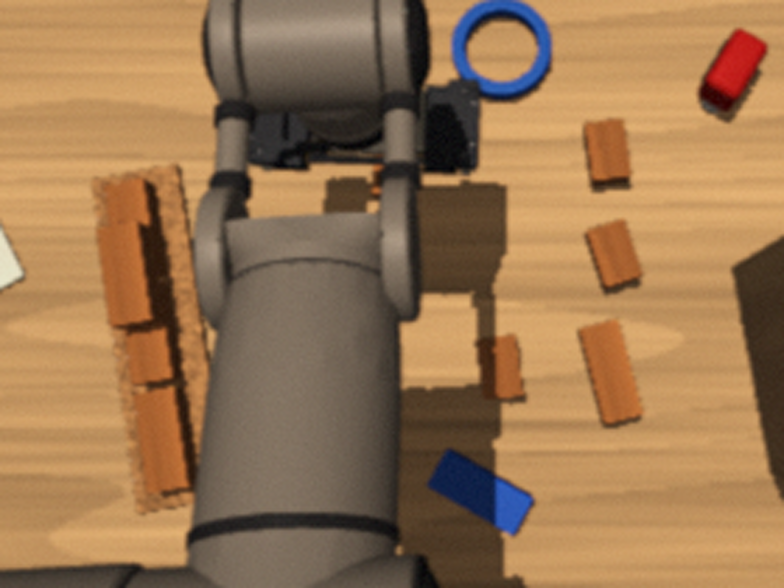

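>>> move_arm(
  rows=[
    [1, 0, -40, 0, -1],
    [0, 0, -40, 0, -1],
    [0, 0, -35, 0, -1],
    [0, 0, -20, 0, -1],
    [0, 0, -7, 0, -1],
    [0, 0, 0, 0, 1],
    [0, 0, 0, 0, 1],
    [0, 0, 0, 0, 1],
    [0, 0, 0, 0, 1],
    [0, 0, 0, 0, 1],
    [0, 0, 0, 0, 1],
    [0, 0, 0, 0, 1],
  ],
)

```text
time: 8.45
tool_pos: [0.6598, 0.1086, 0.0109]
tool_rot: [3.141, 0.0, 3.113]
contact_force: [1.0, 1.3, 0.3]
opening: 0.0404
grip_force: 0.3
```

>>> move_arm(
  rows=[
    [0, 0, 0, 0, 1],
    [0, 0, 0, 0, 1],
    [0, 0, 0, 0, 1],
    [0, 0, 20, 0, 1],
    [0, 0, 40, 0, 1],
    [0, 0, 40, 0, 1],
    [0, 0, 40, 0, 1],
    [0, 0, 10, 0, 1],
    [0, 0, 0, 0, 1],
  ],
)

```text
time: 9.35
tool_pos: [0.6605, 0.1086, 0.1623]
tool_rot: [3.141, 0.003, 3.113]
contact_force: [-0.4, -0.2, -2.0]
opening: 0.0396
grip_force: 40.0
```

>>> move_arm(
  rows=[
    [-33, 31, 0, 0.031, 1],
    [-33, 32, 0, 0.031, 1],
    [-33, 32, 0, 0.031, 1],
    [-33, 32, 0, 0.031, 1],
    [-34, 32, 0, 0.03, 1],
    [-34, 32, 0, 0.03, 1],
    [-34, 32, 0, 0.03, 1],
    [0, 0, 0, 0, 1],
    [0, 0, -20, 0, 1],
    [0, 0, 0, 0, 1],
    [0, 0, 0, 0, 1],
  ],
)

```text
time: 10.45
tool_pos: [0.4253, 0.3308, 0.1393]
tool_rot: [-3.14, -0.003, -2.957]
contact_force: [-0.2, 0.4, -0.0]
opening: 0.0399
grip_force: 40.0
```

Run:
```python
from h import *
im=snap('wrist','w1.png')
im2=snap('top','t2.png')
a=cv2.resize(im[:,:,::-1],(400,300));b=cv2.resize(im2[130:340,70:350,::-1],(400,300))
cv2.imwrite('pics/w1b.png',np.hstack([a,b]))
print(monitor.observe()['tool_pos'])
```

```text
[0.42614545 0.33117588 0.14056822]
```

View pics/w1b.png

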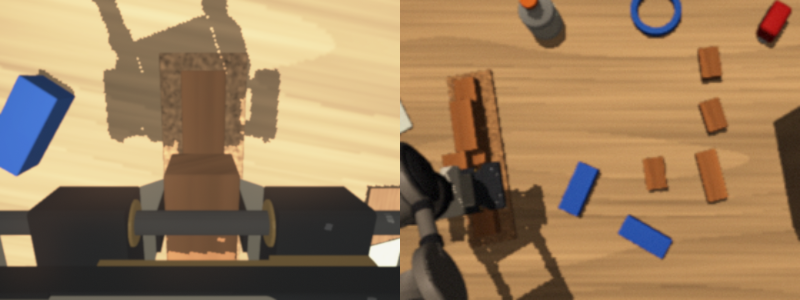

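>>> move_arm(
  rows=[
    [0, 0, -30, 0, 1],
    [0, 0, -25, 0, 1],
    [0, 0, -12, 0, 1],
    [0, 0, -5, 0, 1],
    [0, 0, -3, 0, 1],
    [0, 0, 0, 0, 1],
    [0, 0, 0, 0, 1],
  ],
)

```text
time: 11.25
tool_pos: [0.4263, 0.332, 0.0667]
tool_rot: [3.141, 0.002, -2.956]
contact_force: [0.2, 0.4, -0.1]
opening: 0.0396
grip_force: 40.0
```

>>> move_arm(
  rows=[
    [0, 0, -2, 0, 1],
    [0, 0, -2, 0, 1],
    [0, 0, 0, 0, 1],
    [0, 0, 0, 0, 0],
    [0, 0, 0, 0, -0.5],
    [0, 0, 0, 0, -1],
    [0, 0, 0, 0, -1],
    [0, 0, 0, 0, -1],
    [0, 0, 30, 0, -1],
    [0, 0, 40, 0, -1],
    [0, 0, 20, 0, -1],
  ],
)

```text
time: 12.35
tool_pos: [0.4267, 0.3322, 0.1546]
tool_rot: [3.14, 0.003, -2.956]
contact_force: [0.5, 1.3, -0.1]
opening: 0.0908
grip_force: 0.0
```

>>> move_arm(
  rows=[
    [3, -43, 0, 0.006, -1],
    [3, -43, 0, 0.006, -1],
    [3, -43, 0, 0.006, -1],
    [3, -43, 0, 0.006, -1],
    [3, -44, 0, 0.006, -1],
    [3, -44, 0, 0.006, -1],
    [3, -44, 0, 0.006, -1],
    [3, -44, 0, 0.006, -1],
    [3, -44, 0, 0.006, -1],
    [4, -44, 0, 0.006, -1],
    [0, 0, 0, 0, -1],
    [0, 0, 0, 0, -1],
  ],
)

```text
time: 13.55
tool_pos: [0.4564, -0.105, 0.1515]
tool_rot: [3.141, -0.0, -2.899]
contact_force: [-0.0, 0.7, 0.0]
opening: 0.092
grip_force: 0.0
```

Run:
```python
from h import *
im2=snap('top','t3.png')
cv2.imwrite('pics/t3b.png',cv2.resize(im2[140:310,90:320,::-1],None,fx=3.4,fy=3.4,interpolation=cv2.INTER_CUBIC))
print(monitor.observe()['tool_pos'],monitor.observe()['tool_rot'])
```

```text
[ 0.45635856 -0.10400566  0.15153026] [ 3.14065997e+00 -4.92221347e-04 -2.89731146e+00]
```

View pics/t3b.png

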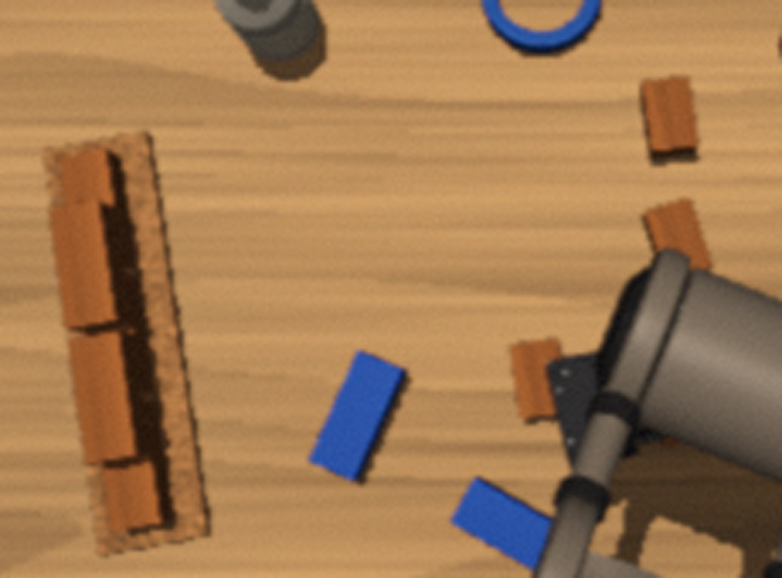

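>>> move_arm(
  rows=[
    [3, 0, -40, 0, -1],
    [0, 0, -40, 0, -1],
    [0, 0, -35, 0, -1],
    [0, 0, -20, 0, -1],
    [0, 0, -6, 0, -1],
    [0, 0, 0, 0, 1],
    [0, 0, 0, 0, 1],
    [0, 0, 0, 0, 1],
    [0, 0, 0, 0, 1],
    [0, 0, 0, 0, 1],
    [0, 0, 0, 0, 1],
    [0, 0, 0, 0, 1],
  ],
)

```text
time: 14.8
tool_pos: [0.4598, -0.1045, 0.0109]
tool_rot: [-3.141, 0.0, -2.897]
contact_force: [0.8, -0.9, 1.2]
opening: 0.0406
grip_force: 0.5
```

>>> move_arm(
  rows=[
    [0, 0, 0, 0, 1],
    [0, 0, 0, 0, 1],
    [0, 0, 0, 0, 1],
    [0, 0, 20, 0, 1],
    [0, 0, 40, 0, 1],
    [0, 0, 40, 0, 1],
    [0, 0, 40, 0, 1],
    [0, 0, 20, 0, 1],
    [0, 0, 0, 0, 1],
  ],
)

```text
time: 15.7
tool_pos: [0.4611, -0.1048, 0.1732]
tool_rot: [-3.138, 0.005, -2.896]
contact_force: [0.0, -0.6, -2.0]
opening: 0.0399
grip_force: 40.0
```

Run:
```python
from m import *
for n,p in dict(up=[(51,207),(102,200),(116,322),(67,328)],lo=[(69,340),(120,333),(136,458),(86,465)]).items():
    P=quad(n,p,.092,3.4,(90,140)).mean(0)-[.4988,.345]; a=np.radians(10.6)
    print(P@[np.cos(a),np.sin(a)],P@[-np.sin(a),np.cos(a)])
```

```text
up ctr [0.5523 0.3546] edges [40, 96, 38, 96] longaxis deg 9.7 97.3
0.054315952915547805 -0.00041107406104395287
lo ctr [0.449  0.3353] edges [39, 96, 38, 96] longaxis deg 10.2 97.7
-0.05077644977298191 -0.00040846773869750885
```

>>> move_arm(
  rows=[
    [4, 45, 0, -0.006, 1],
    [4, 45, 0, -0.006, 1],
    [4, 45, 0, -0.006, 1],
    [4, 45, 0, -0.006, 1],
    [4, 45, 0, -0.006, 1],
    [4, 45, 0, -0.006, 1],
    [4, 45, 0, -0.006, 1],
    [4, 45, 0, -0.006, 1],
    [4, 45, 0, -0.006, 1],
    [3, 45, 0, -0.006, 1],
    [0, 0, 0, 0, 1],
    [0, 0, 0, 0, 1],
  ],
)

```text
time: 16.9
tool_pos: [0.4974, 0.3461, 0.168]
tool_rot: [-3.14, -0.004, -2.954]
contact_force: [-1.1, 0.2, -1.6]
opening: 0.0396
grip_force: 40.0
```

>>> move_arm(
  rows=[
    [2, -1, -25, 0, 1],
    [0, 0, -20, 0, 1],
    [0, 0, -10, 0, 1],
    [0, 0, -5, 0, 1],
    [0, 0, 0, 0, 1],
    [0, 0, 0, 0, 1],
    [0, 0, 0, 0, 1],
  ],
)

```text
time: 17.6
tool_pos: [0.5013, 0.3448, 0.1118]
tool_rot: [3.141, 0.002, -2.956]
contact_force: [-0.2, -0.3, -0.1]
opening: 0.0397
grip_force: 40.0
```

>>> move_arm(
  rows=[
    [0, 0, -4, 0, 1],
    [0, 0, -2, 0, 1],
    [0, 0, -2, 0, 1],
    [0, 0, 0, 0, 1],
    [0, 0, 0, 0, 1],
  ],
)

```text
time: 18.1
tool_pos: [0.5008, 0.3447, 0.103]
tool_rot: [3.141, 0.0, -2.956]
contact_force: [-0.4, -0.5, 1.6]
opening: 0.0398
grip_force: 40.0
```

>>> move_arm(
  rows=[
    [0, 0, 0, 0, 0.3],
    [0, 0, 0, 0, -0.2],
    [0, 0, 0, 0, -0.6],
    [0, 0, 0, 0, -1],
    [0, 0, 0, 0, -1],
    [0, 0, 0, 0, -1],
    [0, 0, 30, 0, -1],
    [0, 0, 40, 0, -1],
    [0, 0, 0, 0, -1],
  ],
)

```text
time: 19.0
tool_pos: [0.5033, 0.346, 0.1785]
tool_rot: [3.139, 0.01, -2.956]
contact_force: [0.3, 0.0, 0.4]
opening: 0.0919
grip_force: 0.0
```

>>> move_arm(
  rows=[
    [-4, -38, 0, -0.003, -1],
    [-4, -38, 0, -0.003, -1],
    [-4, -38, 0, -0.003, -1],
    [-4, -38, 0, -0.003, -1],
    [-4, -38, 0, -0.003, -1],
    [-4, -38, 0, -0.003, -1],
    [-4, -38, 0, -0.004, -1],
    [-4, -38, 0, -0.004, -1],
    [-4, -38, 0, -0.004, -1],
    [0, 0, 0, 0, -1],
    [0, 0, 0, 0, -1],
  ],
)

```text
time: 20.1
tool_pos: [0.4646, 0.0021, 0.1726]
tool_rot: [3.141, 0.0, -2.989]
contact_force: [0.9, 0.3, -0.1]
opening: 0.092
grip_force: 0.0
```

Run:
```python
from h import *
st=monitor.observe();im=snap('wrist','w4.png');im2=snap('top','t4.png')
a=cv2.resize(im[:,:,::-1],(400,300));b=cv2.resize(im2[140:308,90:314,::-1],(400,300))
cv2.imwrite('pics/t4b.png',np.hstack([a,b]))
print(st['tool_pos'],st['tool_rot'])
```

```text
[0.46464438 0.00213335 0.17260269] [ 3.14114191e+00  1.75883544e-05 -2.98872647e+00]
```

View pics/t4b.png

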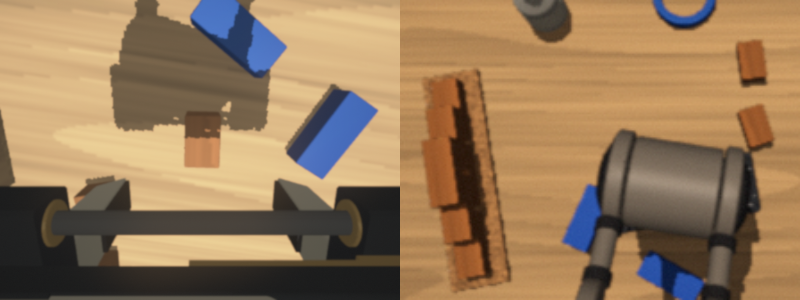

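>>> move_arm(
  rows=[
    [0, 0, -45, 0, -1],
    [0, 0, -45, 0, -1],
    [0, 0, -40, 0, -1],
    [0, 0, -25, 0, -1],
    [0, 0, -7, 0, -1],
    [0, 0, 0, 0, 1],
    [0, 0, 0, 0, 1],
    [0, 0, 0, 0, 1],
    [0, 0, 0, 0, 1],
    [0, 0, 0, 0, 1],
    [0, 0, 0, 0, 1],
    [0, 0, 0, 0, 1],
  ],
)

```text
time: 21.4
tool_pos: [0.4648, 0.0026, 0.0109]
tool_rot: [3.142, 0.0, -2.987]
contact_force: [-0.6, 0.0, 0.5]
opening: 0.0405
grip_force: 0.1
```

>>> move_arm(
  rows=[
    [0, 0, 0, 0, 1],
    [0, 0, 0, 0, 1],
    [0, 0, 30, 0, 1],
    [0, 0, 48, 0, 1],
    [0, 0, 48, 0, 1],
    [0, 0, 48, 0, 1],
    [0, 0, 48, 0, 1],
    [0, 0, 48, 0, 1],
    [0, 0, 48, 0, 1],
    [0, 0, 10, 0, 1],
    [0, 0, 0, 0, 1],
  ],
)

```text
time: 22.5
tool_pos: [0.4652, 0.0026, 0.34]
tool_rot: [-3.141, 0.003, -2.986]
contact_force: [-0.5, -0.5, -1.7]
opening: 0.0396
grip_force: 39.8
```

>>> move_arm(
  rows=[
    [2, -29, 0, -0.131, 1],
    [2, -29, 0, -0.131, 1],
    [2, -29, 0, -0.131, 1],
    [2, -29, 0, -0.131, 1],
    [2, -29, 0, -0.131, 1],
    [2, -29, 0, -0.131, 1],
    [2, -29, 0, -0.131, 1],
    [2, -29, 0, -0.131, 1],
    [1, -29, 0, -0.131, 1],
    [1, -29, 0, -0.131, 1],
    [1, -29, 0, -0.131, 1],
    [1, -29, 0, -0.131, 1],
  ],
)

```text
time: 23.7
tool_pos: [0.4842, -0.3461, 0.3354]
tool_rot: [-3.138, -0.004, 1.719]
contact_force: [0.3, -0.2, -0.6]
opening: 0.0399
grip_force: 39.8
```

>>> move_arm(
  rows=[
    [0, 0, 0, 0, 1],
    [0, 0, 0, 0, 1],
    [0, 0, 0, 0, 1],
  ],
)

```text
time: 24.0
tool_pos: [0.4846, -0.3443, 0.3374]
tool_rot: [-3.14, -0.002, 1.727]
contact_force: [-0.4, 0.6, -1.3]
opening: 0.0398
grip_force: 39.8
```

Run:
```python
from h import *
st=monitor.observe();im=snap('wrist','w5.png');im2=snap('scene','s5.png')
a=cv2.resize(im[:,:,::-1],(400,300));b=cv2.resize(im2[110:290,60:300,::-1],(400,300))
cv2.imwrite('pics/t5b.png',np.hstack([a,b]))
print(st['tool_pos'],st['tool_rot'],st['opening'])
```

```text
[ 0.48461364 -0.34430876  0.33742875] [-3.14033589e+00 -2.27985394e-03  1.72681175e+00] 0.039750049776967805
```

View pics/t5b.png

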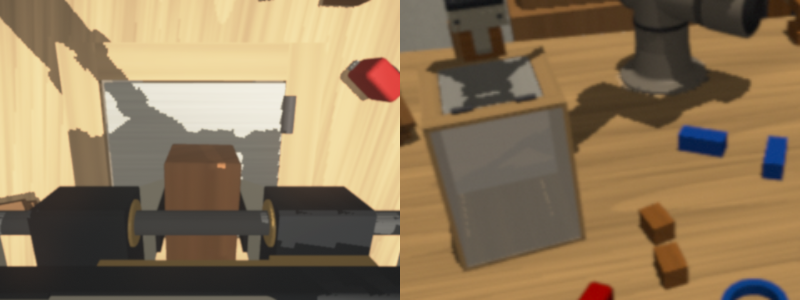

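>>> move_arm(
  rows=[
    [0, -1, -20, 0, 1],
    [0, 0, -25, 0, 1],
    [0, 0, -15, 0, 1],
    [0, 0, -10, 0, 1],
    [0, 0, -10, 0, 1],
    [0, 0, 0, 0, 1],
  ],
)

```text
time: 24.7
tool_pos: [0.4846, -0.3458, 0.259]
tool_rot: [-3.141, 0.0, 1.726]
contact_force: [-2.9, -1.1, 4.7]
opening: 0.0399
grip_force: 39.8
```

>>> move_arm(
  rows=[
    [0, 0, -10, 0, 1],
    [0, 0, -10, 0, 1],
    [0, 0, -8, 0, 1],
    [0, 0, -5, 0, 1],
    [0, 0, -2, 0, 1],
    [0, 0, 0, 0, 1],
  ],
)

```text
time: 25.3
tool_pos: [0.4844, -0.3463, 0.224]
tool_rot: [-3.141, 0.0, 1.725]
contact_force: [-3.9, -0.6, 3.3]
opening: 0.0401
grip_force: 39.8
```

>>> move_arm(
  rows=[
    [0, 0, -1, 0, -0.4],
    [0, 0, 0, 0, -0.4],
    [0, 0, 0, 0, -0.4],
    [0, 0, 0, 0, -0.4],
    [0, 0, 0, 0, -0.4],
    [0, 0, 0, 0, -0.4],
  ],
)

```text
time: 25.9
tool_pos: [0.4812, -0.3466, 0.2209]
tool_rot: [-3.133, -0.003, 1.724]
contact_force: [-14.4, -2.7, -1.7]
opening: 0.0644
grip_force: 5.8
```

Run:
```python
from h import *
st=monitor.observe();im=snap('wrist','w6.png');im2=snap('scene','s6.png')
a=cv2.resize(im[:,:,::-1],(400,300));b=cv2.resize(im2[110:290,60:300,::-1],(400,300))
cv2.imwrite('pics/t6b.png',np.hstack([a,b]))
print(st['tool_pos'],st['tool_rot'],st['opening'],st['contact_force'])
```

```text
[ 0.48115831 -0.34662252  0.22093255] [-3.13327503 -0.00331004  1.72375296] 0.06444610737174836 [-14.43657147  -2.72227155  -1.71487854]
```

View pics/t6b.png

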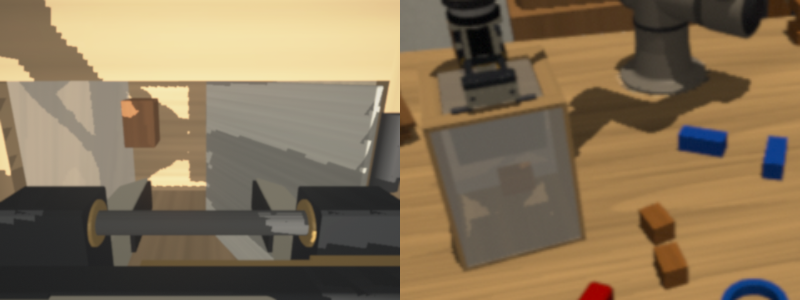

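>>> move_arm(
  rows=[
    [0, 0, 20, 0, -0.4],
    [0, 0, 40, 0, -0.4],
    [0, 0, 40, 0, -0.4],
    [0, 0, 20, 0, -0.4],
    [0, 0, 0, 0, -0.4],
  ],
)

```text
time: 26.5
tool_pos: [0.486, -0.3469, 0.3462]
tool_rot: [3.136, 0.005, 1.725]
contact_force: [0.3, 0.4, 0.5]
opening: 0.0641
grip_force: 0.0
```

>>> move_arm(
  rows=[
    [7, 20, 0, 0.141, -1],
    [7, 20, 0, 0.141, -1],
    [7, 20, 0, 0.141, -1],
    [7, 20, 0, 0.141, -1],
    [8, 20, 0, 0.141, -1],
    [8, 20, 0, 0.141, -1],
    [8, 20, 0, 0.141, -1],
    [8, 20, 0, 0.141, -1],
    [8, 20, 0, 0.141, -1],
    [8, 20, 0, 0.141, -1],
    [8, 20, 0, 0.141, -1],
    [8, 18, 0, 0.141, -1],
  ],
)

```text
time: 27.7
tool_pos: [0.5769, -0.1069, 0.3409]
tool_rot: [3.14, -0.002, -2.86]
contact_force: [-0.2, -0.7, 0.4]
opening: 0.0916
grip_force: 0.0
```

Run:
```python
from h import *
st=monitor.observe();im=snap('wrist','w7.png');im2=snap('scene','s7.png');snap('top','t7.png')
a=cv2.resize(im[:,:,::-1],(400,300));b=cv2.resize(im2[110:290,60:300,::-1],(400,300))
cv2.imwrite('pics/t7b.png',np.hstack([a,b]))
print(st['tool_pos'],st['tool_rot'],st['opening'],st['contact_force'])
```

```text
[ 0.57691247 -0.10687731  0.34085179] [ 3.13950422e+00 -1.59243787e-03 -2.85997304e+00] 0.09158751289574095 [-0.19759226 -0.74347709  0.41377845]
```

View pics/t7b.png

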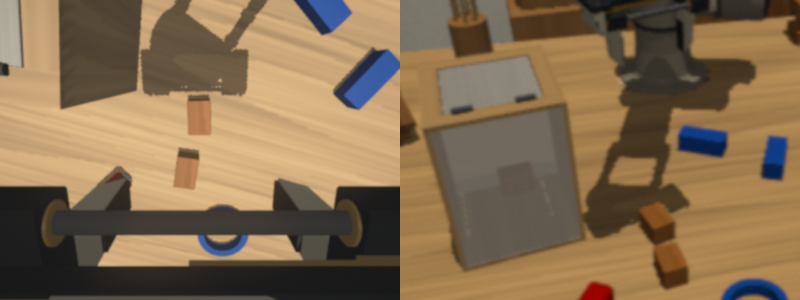

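>>> move_arm(
  rows=[
    [-2, -2, -48, 0, -1],
    [-1, -1, -48, 0, -1],
    [0, 0, -48, 0, -1],
    [0, 0, -48, 0, -1],
    [0, 0, -48, 0, -1],
    [0, 0, -48, 0, -1],
    [0, 0, -30, 0, -1],
    [0, 0, -10, 0, -1],
    [0, 0, 0, 0, -1],
    [0, 0, 0, 0, -1],
  ],
)

```text
time: 28.85
tool_pos: [0.5746, -0.1121, 0.0161]
tool_rot: [-3.14, 0.002, -2.868]
contact_force: [0.8, 0.5, 1.5]
opening: 0.0917
grip_force: 0.0
```

>>> move_arm(
  rows=[
    [0, 0, -4, 0, 1],
    [0, 0, 0, 0, 1],
    [0, 0, 0, 0, 1],
    [0, 0, 0, 0, 1],
    [0, 0, 0, 0, 1],
    [0, 0, 0, 0, 1],
    [0, 0, 0, 0, 1],
    [0, 0, 0, 0, 1],
    [0, 0, 0, 0, 1],
    [0, 0, 0, 0, 1],
  ],
)

```text
time: 29.85
tool_pos: [0.5737, -0.1114, 0.0107]
tool_rot: [3.141, 0.0, -2.866]
contact_force: [0.3, -0.9, 1.0]
opening: 0.0395
grip_force: 39.7
```

>>> move_arm(
  rows=[
    [0, 0, 30, 0, 1],
    [0, 0, 48, 0, 1],
    [0, 0, 48, 0, 1],
    [0, 0, 48, 0, 1],
    [0, 0, 48, 0, 1],
    [0, 0, 48, 0, 1],
    [0, 0, 48, 0, 1],
    [0, 0, 10, 0, 1],
    [0, 0, 0, 0, 1],
  ],
)

```text
time: 30.75
tool_pos: [0.5742, -0.1115, 0.3406]
tool_rot: [-3.139, 0.003, -2.866]
contact_force: [0.6, -0.2, -0.5]
opening: 0.0396
grip_force: 39.7
```

>>> move_arm(
  rows=[
    [-8, -20, 0, -0.141, 1],
    [-8, -20, 0, -0.141, 1],
    [-8, -20, 0, -0.141, 1],
    [-8, -20, 0, -0.141, 1],
    [-8, -20, 0, -0.141, 1],
    [-8, -20, 0, -0.141, 1],
    [-8, -20, 0, -0.141, 1],
    [-7, -19, 0, -0.141, 1],
    [-7, -19, 0, -0.141, 1],
    [-7, -19, 0, -0.141, 1],
    [-7, -19, 0, -0.141, 1],
    [-7, -19, 0, -0.141, 1],
  ],
)

```text
time: 31.95
tool_pos: [0.4818, -0.3467, 0.3356]
tool_rot: [-3.138, -0.004, 1.719]
contact_force: [-0.6, 0.2, 0.2]
opening: 0.0401
grip_force: 39.7
```

>>> move_arm(
  rows=[
    [0, 0, 0, 0, 1],
    [0, 0, 0, 0, 1],
    [0, 0, 0, 0, 1],
  ],
)

```text
time: 32.25
tool_pos: [0.4828, -0.3455, 0.3376]
tool_rot: [-3.141, -0.002, 1.727]
contact_force: [-0.2, -0.4, -0.2]
opening: 0.0397
grip_force: 39.7
```

>>> move_arm(
  rows=[
    [0, -1, -20, 0, 1],
    [0, 0, -25, 0, 1],
    [0, 0, -15, 0, 1],
    [0, 0, -10, 0, 1],
    [0, 0, -10, 0, 1],
    [0, 0, -10, 0, 1],
    [0, 0, -10, 0, 1],
    [0, 0, -8, 0, 1],
    [0, 0, -5, 0, 1],
    [0, 0, -2, 0, 1],
    [0, 0, 0, 0, 1],
  ],
)

```text
time: 33.35
tool_pos: [0.4824, -0.3472, 0.2239]
tool_rot: [-3.141, -0.0, 1.725]
contact_force: [-4.1, -0.6, 3.6]
opening: 0.0397
grip_force: 39.7
```

>>> move_arm(
  rows=[
    [0, 0, 0, 0, 0],
    [0, 0, 0, 0, -0.3],
    [0, 0, 0, 0, -0.35],
    [0, 0, 0, 0, -0.35],
    [0, 0, 0, 0, -0.35],
    [0, 0, 0, 0, -0.35],
    [0, 0, 0, 0, -0.35],
    [0, 0, 0, 0, -0.35],
  ],
)

```text
time: 34.15
tool_pos: [0.4795, -0.3474, 0.2223]
tool_rot: [-3.134, -0.003, 1.724]
contact_force: [-12.8, -1.8, -0.9]
opening: 0.0616
grip_force: 5.5
```

>>> move_arm(
  rows=[
    [0, 0, 20, 0, -0.35],
    [0, 0, 40, 0, -0.35],
    [0, 0, 40, 0, -0.35],
    [0, 0, 20, 0, -0.35],
    [0, 0, 0, 0, -0.35],
  ],
)

```text
time: 34.65
tool_pos: [0.484, -0.3478, 0.3471]
tool_rot: [3.137, 0.005, 1.726]
contact_force: [-0.1, -0.2, -0.3]
opening: 0.0621
grip_force: 0.0
```

>>> move_arm(
  rows=[
    [16, 20, 0, 0.127, -1],
    [16, 20, 0, 0.127, -1],
    [16, 20, 0, 0.127, -1],
    [16, 20, 0, 0.127, -1],
    [16, 20, 0, 0.127, -1],
    [16, 20, 0, 0.127, -1],
    [16, 20, 0, 0.127, -1],
    [17, 20, 0, 0.127, -1],
    [17, 21, 0, 0.127, -1],
    [17, 21, 0, 0.127, -1],
    [17, 21, 0, 0.127, -1],
    [17, 21, 0, 0.127, -1],
  ],
)

```text
time: 35.85
tool_pos: [0.6803, -0.1019, 0.3415]
tool_rot: [3.14, -0.002, -3.028]
contact_force: [1.3, -0.6, 0.3]
opening: 0.0921
grip_force: 0.0
```

>>> move_arm(
  rows=[
    [0, 0, -40, 0, -1],
    [0, 0, -40, 0, -1],
    [0, 0, -40, 0, -1],
    [0, 0, 0, 0, -1],
    [0, 0, 0, 0, -1],
  ],
)

```text
time: 36.35
tool_pos: [0.6796, -0.1031, 0.2231]
tool_rot: [3.14, -0.002, -3.034]
contact_force: [-0.3, -1.3, 1.9]
opening: 0.092
grip_force: 0.0
```

Run:
```python
from h import *
st=monitor.observe();im=snap('wrist','w8.png');im2=snap('scene','s8.png')
a=cv2.resize(im[:,:,::-1],(400,300));b=cv2.resize(im2[110:290,60:300,::-1],(400,300))
cv2.imwrite('pics/t8b.png',np.hstack([a,b]))
print(st['tool_pos'],st['tool_rot'],st['opening'],st['contact_force'])
```

```text
[ 0.67963602 -0.10312551  0.22314258] [ 3.14045403e+00 -1.71438354e-03 -3.03416875e+00] 0.09195370647286279 [-0.27258752 -1.30139087  1.92309995]
```

View pics/t8b.png

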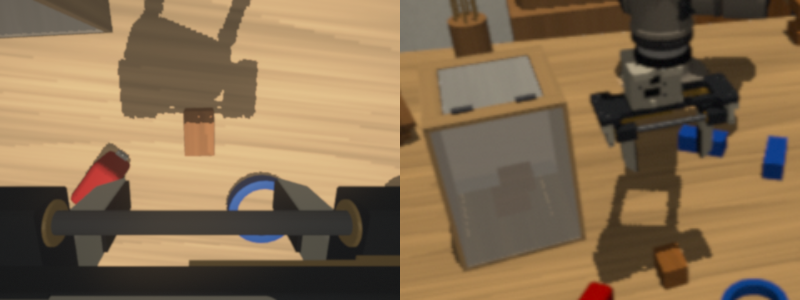

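>>> move_arm(
  rows=[
    [0, -1, -48, 0, -1],
    [0, 0, -48, 0, -1],
    [0, 0, -48, 0, -1],
    [0, 0, -40, 0, -1],
    [0, 0, -20, 0, -1],
    [0, 0, -7, 0, -1],
    [0, 0, 0, 0, -1],
    [0, 0, 0, 0, -1],
  ],
)

```text
time: 37.25
tool_pos: [0.6815, -0.1049, 0.0154]
tool_rot: [-3.14, 0.004, -3.034]
contact_force: [-0.6, -0.3, -0.1]
opening: 0.0921
grip_force: 0.0
```

>>> move_arm(
  rows=[
    [0, 0, 0, 0, 1],
    [0, 0, 0, 0, 1],
    [0, 0, 0, 0, 1],
    [0, 0, 0, 0, 1],
    [0, 0, 0, 0, 1],
    [0, 0, 0, 0, 1],
    [0, 0, 0, 0, 1],
    [0, 0, 0, 0, 1],
    [0, 0, 0, 0, 1],
    [0, 0, 0, 0, 1],
  ],
)

```text
time: 38.25
tool_pos: [0.6797, -0.1044, 0.0127]
tool_rot: [3.142, -0.0, -3.034]
contact_force: [-0.2, 0.4, -0.5]
opening: 0.0398
grip_force: 40.0
```

>>> move_arm(
  rows=[
    [0, 0, 30, 0, 1],
    [0, 0, 48, 0, 1],
    [0, 0, 48, 0, 1],
    [0, 0, 48, 0, 1],
    [0, 0, 48, 0, 1],
    [0, 0, 48, 0, 1],
    [0, 0, 48, 0, 1],
    [0, 0, 12, 0, 1],
    [0, 0, 0, 0, 1],
  ],
)

```text
time: 39.15
tool_pos: [0.6803, -0.1045, 0.3459]
tool_rot: [-3.14, 0.005, -3.034]
contact_force: [0.1, 0.2, -1.9]
opening: 0.0395
grip_force: 40.0
```

>>> move_arm(
  rows=[
    [-16, -20, 0, -0.127, 1],
    [-16, -20, 0, -0.127, 1],
    [-16, -20, 0, -0.127, 1],
    [-16, -20, 0, -0.127, 1],
    [-16, -20, 0, -0.127, 1],
    [-16, -20, 0, -0.127, 1],
    [-17, -20, 0, -0.127, 1],
    [-17, -20, 0, -0.127, 1],
    [-17, -20, 0, -0.127, 1],
    [-17, -20, 0, -0.127, 1],
    [-17, -21, 0, -0.127, 1],
    [-17, -21, 0, -0.127, 1],
  ],
)

```text
time: 40.35
tool_pos: [0.4805, -0.3466, 0.3404]
tool_rot: [-3.139, -0.003, 1.72]
contact_force: [0.2, 0.4, -1.0]
opening: 0.0399
grip_force: 40.0
```

>>> move_arm(
  rows=[
    [0, 0, 0, 0, 1],
    [0, 0, 0, 0, 1],
    [0, 0, 0, 0, 1],
  ],
)

```text
time: 40.65
tool_pos: [0.482, -0.3455, 0.3417]
tool_rot: [-3.141, -0.002, 1.727]
contact_force: [0.5, 0.5, -1.4]
opening: 0.0399
grip_force: 40.0
```

>>> move_arm(
  rows=[
    [1, -1, -24, 0, 1],
    [0, 0, -25, 0, 1],
    [0, 0, -15, 0, 1],
    [0, 0, -10, 0, 1],
    [0, 0, -10, 0, 1],
    [0, 0, -10, 0, 1],
    [0, 0, -10, 0, 1],
    [0, 0, -8, 0, 1],
    [0, 0, -5, 0, 1],
    [0, 0, -2, 0, 1],
    [0, 0, 0, 0, 1],
  ],
)

```text
time: 41.75
tool_pos: [0.4826, -0.3471, 0.2239]
tool_rot: [-3.141, -0.0, 1.726]
contact_force: [-4.1, 0.4, 3.9]
opening: 0.0399
grip_force: 40.0
```

>>> move_arm(
  rows=[
    [0, 0, 0, 0, 0],
    [0, 0, 0, 0, -0.3],
    [0, 0, 0, 0, -0.35],
    [0, 0, 0, 0, -0.35],
    [0, 0, 0, 0, -0.35],
    [0, 0, 0, 0, -0.35],
    [0, 0, 0, 0, -0.35],
    [0, 0, 0, 0, -0.35],
  ],
)

```text
time: 42.55
tool_pos: [0.4795, -0.3475, 0.2223]
tool_rot: [-3.134, -0.003, 1.724]
contact_force: [-12.3, -1.5, -0.3]
opening: 0.0617
grip_force: 5.5
```

>>> move_arm(
  rows=[
    [0, 0, 20, 0, -0.35],
    [0, 0, 40, 0, -0.35],
    [0, 0, 40, 0, -0.35],
    [0, 0, 30, 0, -0.35],
    [-30, 30, 0, 0, -0.35],
    [-30, 30, 0, 0, -0.35],
    [-30, 30, 0, 0, -0.35],
    [-10, 40, 0, 0, -0.35],
    [0, 40, 0, 0, -0.35],
    [0, 40, 0, 0, -0.35],
    [0, 0, 0, 0, -0.35],
    [0, 0, 0, 0, -0.35],
  ],
)

```text
time: 43.75
tool_pos: [0.3831, -0.1367, 0.354]
tool_rot: [3.14, 0.001, 1.727]
contact_force: [-0.2, -0.4, -0.5]
opening: 0.0617
grip_force: 0.0
```

Run:
```python
from h import *
st=monitor.observe();im=snap('top','t9.png');im2=snap('scene','s9.png')
a=cv2.resize(im[:,:,::-1],(400,300));b=cv2.resize(im2[:,40:440,::-1],(400,384))
a=cv2.resize(im[120:340,90:480,::-1],(400,226));b=cv2.resize(im2[110:290,60:400,::-1],(800,424))
c=np.zeros((226,800,3),np.uint8);c[:,:400]=a;c[:226,400:]=cv2.resize(im[150:320,90:390,::-1],(400,226))
cv2.imwrite('pics/t9b.png',cv2.resize(np.vstack([c,b]),(730,590)))
print(st['tool_pos'],st['opening'],st['contact_force'],st['time'])
```

```text
[ 0.38310689 -0.13670718  0.35398645] 0.061683278542838636 [-0.19576025 -0.44549507 -0.49985008] 43.75
```

View pics/t9b.png

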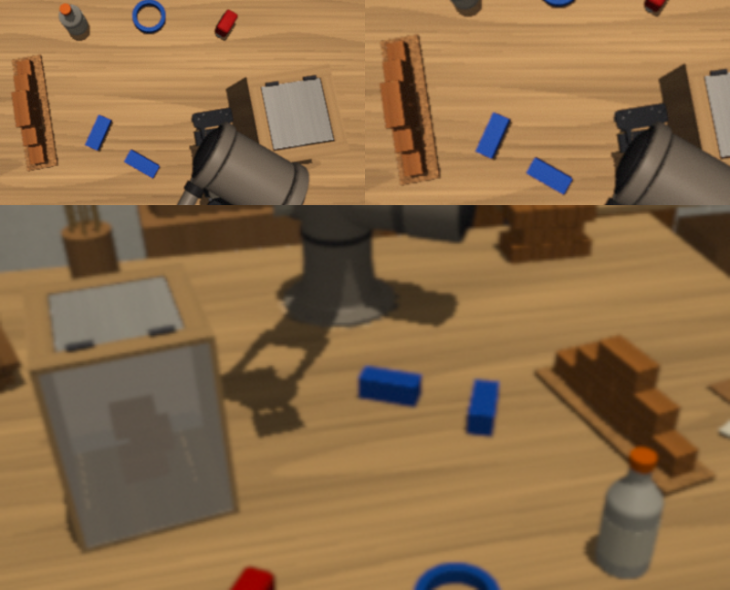

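```bash
python3 -c "
from h import *
print(workorder.hand_in())"
```

```text
the job is handed in; nothing more can be done
None
```

I handed in the job at about 44 s of robot time. In the last pictures all three offcuts are in the scrap box with the flap shut, and the three long blocks are laid as the staggered wall. The tape roll, tape measure, glue and blue blocks look untouched. The hand-in gave no verdict.

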